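# Set up the casting bench for a pour

### The arm

A 6-joint arm with a two-finger parallel gripper is mounted at the origin on the work surface. World frame = base frame: x ahead of the robot, y to its left, z up, the work surface at z = 0. Lengths are in mm, angles in rad, forces in N, time in s.
With the tool pointing down it reaches from about 325 to 900 mm from the base axis. Payload 6.1 kg.
Tool frame: the origin (TCP) lies at the very end of the fingers, on their centre line; the grasp point (between the pads) lies 19 mm behind it (r.tcp_to_grasp is the distance from the TCP to the grasp point, in mm); z points along the fingers, y is the line along which they close (so a half turn about z gives the same grasp; the last joint's range is limited). The gripper opens to 85 mm and grips with 20 to 120 N. Pads are 22 mm wide; open, the fingers measure 114 mm over their backs; the gripper's body (76 mm by 85 mm) begins 54 mm behind the grasp point. The pads swing forward as they close: fully open they stand 13 mm farther back than shut.
Start: joints at [1.054, 0.22, 1.526, -0, 1.395, -0.126], TCP at [238.078, 577.871, 231.3] pointing down, gripper open.
Joint ranges: [-2.98, 2.98], [-0.91, 2.08], [0.09, 2.57], [-1.24, 4.39], [0.2, 2.65], [-2.68, 2.68]. Speed limits (rad/s): [2.57, 2.57, 3.01, 3.14, 3.14, 3.14].

### API

Orientations are given as [roll, pitch, yaw] about the fixed x, y, z axes, in that order (R = Rz(yaw) Ry(pitch) Rx(roll)).
In Python, from plant import r, capture gives the robot as it stands. The module is installed in compiled form; this text tells all that it offers.
- The arm moves only by the shell command python3 -m handwheel 'ROWS' [FORCE]. ROWS is text: rows parted by semicolons, each of 5 numbers parted by spaces: the shift along the world's x, y, z in mm, then the turn about the world's z in rad, then the closure, from 0 (fully open) to 1 (shut). In form: x y z spin jaw; .... A call has exactly 8 rows; each row is the pose to reach, as a shift and turn from the pose commanded when the call began; what a row does not reach only later rows make up. A row lasts 1/8 s, in which the tool goes at most 62.5 mm and 10.7 degrees, less where a joint would pass 70% of its speed; a pose out of reach is approached as far as the arm can. A call with a gripper value outside its range is refused whole. The fingers move at their own pace and stop on an object; FORCE is the grip in N (left out, the last holds). Time passes only in rows, so rows that repeat a pose let the fingers close, or fill a call up. It gives the time, the measured TCP pose, the force, the opening and the grip force at its end, in the units of the state.
- r.read_state(): the state, without advancing time (a new reading comes with each control period).
- capture(name): name is "side" or "top" or "wrist"; returns a dict with "frame" (400x640x3 uint8, blue, green, red), "range_z" (400x640 float32, mm along the optical axis (not along the pixel's ray), 0 where there is no reading), "camera_matrix" (3x3 intrinsics, pixels), "R" (3x3) and "t" (3): a world point X has camera coordinates R X + t; the wrist camera has in their place "T_tool_cam" (4x4, takes a point from camera to tool coordinates, whose origin is the TCP and whose axes are the flange's). Camera axes: x right, y down, z forward; pixel columns grow to the right and rows downward; lengths in mm; the calibration is good to about 2 mm. The wrist camera is an equidistant fisheye: a pixel r from the principal point sees the ray r / f radians off the axis. A picture is of the moment at which its call begins: read the wrist's pose just before it.
- r.hand_in(): hands the job in; it is judged then, once.
The state is a dict: "clock": time; "joint_pos": joint angles; "dq": joint speeds; "joint_efforts": joint torques, N m; "eef_pos": TCP position; "eef_rot": TCP orientation; "ft_force": force on the tool from outside, world axes, zero at the start; "ft_torque": the same for the moment, N m; "width": opening from 0.0 (shut) to 1.0 (fully open); "gripper_force": force on a finger pad.
Only numpy, scipy, OpenCV 4.12 (cv2) and the standard library are available. Lean on these libraries where they do the work, as an engineer would, in place of code of your own. Each camera call takes 0.05 s, during which the arm holds its last target. There are 200 camera calls.

### The job

Set the bench up for a melt from the stack of casting gear: stand the graphite crucible in the furnace with its collar resting level on the furnace mouth, put the short bronze bar into it, and close the crucible with its plug cover. Set the ingot mould, hollow side up, in the middle of the hotplate, and lay the firebrick flat in the middle of the drip tray, lengthways with the tray. The crucible must never be tipped over on the way.

Things in the scene. Friction and masses are not known exactly. Their poses are not given: they have to be found in the camera images.
- cover: Off-white refractory plug cover, 42 mm high: plug (6 mm deep, 28 to 33 mm across), disc 52 mm across with its top at z = 16 mm, then an upright knob 24 mm across up to z = 42 mm, to grip. Origin: centre of the plug's underside, z up. Starts in the crucible's mouth, atop the stack; seated there its origin is 89 mm above the crucible's. Put aside, it stands on its plug. Loose, 40-75 g.
- crucible: Dark graphite crucible 95 mm high, open on top: body tapering from 38 mm across at the foot to 48 mm, then a collar 64 mm across from z = 71 to 95 mm, to grip. Mouth 41 mm across, inner floor at z = 14 mm. Origin: centre of the underside, z up. Starts on the mould, covered. Seated, the collar rests on the furnace rim, origin 101 mm above the furnace's. Loose, 0.12-0.24 kg.
- bar: Bronze bar, the charge: 22 mm across, 72 mm long, standing on end on the bench. Origin: centre of the underside, z up. Inside the crucible it leaves 3 mm under the cover. The fingers do not fit into the mouth: hold it by its top 8 to 10 mm, lower it until the fingertips are just over the collar, let go; it slides the last 20 mm or so. Loose, 0.17-0.34 kg.
- mould: Dark graphite ingot mould, a block 110 mm long (x), 50 mm wide (y), 28 mm high, with a trough 84 x 22 mm, 18 mm deep, in its upper face. Origin: centre of the underside, z up. Starts flat on the firebrick, under the crucible. Loose, 0.16-0.32 kg.
- brick: Cream insulating firebrick, 150 mm long (x), 64 mm wide (y), 57 mm high, flat on the bench at the bottom of the stack. Origin: centre of the underside, z up. Loose, 0.25-0.5 kg.
- furnace: Small electric melting furnace, fixed: grey drum 165 mm across with a black control box in front (-x, reaching 105 mm from the axis, 105 mm high). On top an off-white ring 132 mm across with a round open well in the middle, 55 mm across, 100 mm deep; the level rim is at z = 172 mm. Origin: centre of the underside, on the well's axis, z up.
- hotplate: Single electric hotplate, fixed: steel housing 170 mm (x) by 180 mm (y), 48 mm high, knob in front (-x); on it a round black plate 155 mm across, upper face at z = 65 mm. Origin: centre of the underside, below the plate's middle, z up.
- tray: Shallow rectangular steel drip tray, fixed: 130 mm (x) by 210 mm (y), rim up to z = 18.5 mm, walls 3 mm, inner floor at z = 3 mm. Origin: centre of the underside, z up.
- tile: Square flat beige kiln tile, fixed, 90 x 90 x 12 mm (top at z = 12 mm), kept bare: a handy place to put the cover meanwhile. Origin: centre of the underside, z up.
Things that resemble listed ones, but are neither listed nor needed, are in the scene too. Leave any orange or purple look-alike of the mould alone.

How it is judged (in metres and radians):
At the end, for the whole second after the job is handed in: Crucible upright in the furnace, collar down on the mouth (4 mm, 8 mm off axis); bar inside it; cover plugged in level (4 mm); mould flat on the hotplate, trough up, within 20 mm of its middle; brick flat in the tray within 20 mm of its middle each way and 0.25 rad; all released, at rest (horizontal distance between crucible and furnace below 0.008 m and z of crucible in the frame of furnace between 0.097 and 0.106 m and angle between each of crucible, cover, mould, brick's own z axis and vertical below 0.1 rad and horizontal distance between bar and crucible below 0.02 m and z of bar in the frame of crucible between 0.008 and 0.03 m and horizontal distance between cover and crucible below 0.008 m and z of cover in the frame of crucible between 0.085 and 0.094 m and horizontal distance between mould and hotplate below 0.02 m and z of mould in the frame of hotplate between 0.061 and 0.069 m and x of brick in the frame of tray between -0.02 and 0.02 m and y of brick in the frame of tray between -0.02 and 0.02 m and z of brick in the frame of tray between -0.001 and 0.007 m and angle between the x axis of brick and the y axis of tray, either way round below 0.25 rad and linear speed of each of cover, crucible, bar, mould, brick below 0.02 m/s); the robot touches nothing.
It fails at once if The crucible is tipped over (more than 0.7 rad from upright) (angle between crucible's own z axis and vertical above 0.7 rad).
It also fails if it takes over 138 s, if anything falls off the work surface, if the arm or the gripper's body presses on something with over 40 N, if the wrist force passes 120 N, or if a joint passes its speed limit or range.

## Working session

There is one attempt and no reset: what is moved stays moved. The work goes in short steps, Python scripts to look and compute and a shell command to move; the robot and the scene stay as the last step left them, time stands still between calls to the robot, and variables do not carry over. Pictures are saved under pics/ and viewed, at most 14 in all, crops included, and the job is handed in when it is done.

```bash
mkdir -p pics; cat > h.py <<'E'
import numpy as np, cv2
from plant import r, capture
def cloud(c):
    K=c["camera_matrix"];Z=c["range_z"];v,u=np.indices(Z.shape)
    P=np.stack([(u-K[0,2])/K[0,0]*Z,(v-K[1,2])/K[1,1]*Z,Z],-1)
    W=(P-c["t"])@c["R"]; W[Z<=0]=np.nan
    return W
E
python3 - <<'E'
from h import *
for n in("top","side"):
    c=capture(n);cv2.imwrite(f"pics/{n}0.png",c["frame"]);np.savez(f"{n}0.npz",**c)
    print(c["camera_matrix"],-c["R"].T@c["t"])
s=r.read_state();print({k:np.round(v,3) for k,v in s.items()})
E
```

```text
[[519.92830808   0.         321.53447579]
 [  0.         519.92830808 195.43800021]
 [  0.           0.           1.        ]] [ 288.73177476   12.90166568 1301.35703583]
[[409.84314528   0.         319.48337563]
 [  0.         409.84314528 198.8343691 ]
 [  0.           0.           1.        ]] [346.50501727 792.86058411 594.28455933]
{'clock': np.float64(0.1), 'joint_pos': array([ 1.054,  0.221,  1.527,  0.   ,  1.395, -0.126]), 'dq': array([ 0.001, -0.002, -0.005,  0.002,  0.001, -0.   ]), 'joint_efforts': array([ 1.0000e-03, -4.9824e+01, -3.9055e+01, -0.0000e+00,  6.0000e-03,
       -0.0000e+00]), 'eef_pos': array([237.801, 577.423, 230.313]), 'eef_rot': array([-3.14 , -0.   ,  2.751]), 'ft_force': array([0.205, 0.193, 0.23 ]), 'ft_torque': array([-0.037,  0.054,  0.028]), 'gripper_force': np.float64(0.0), 'width': np.float64(1.001)}
```

View pics/top0.png

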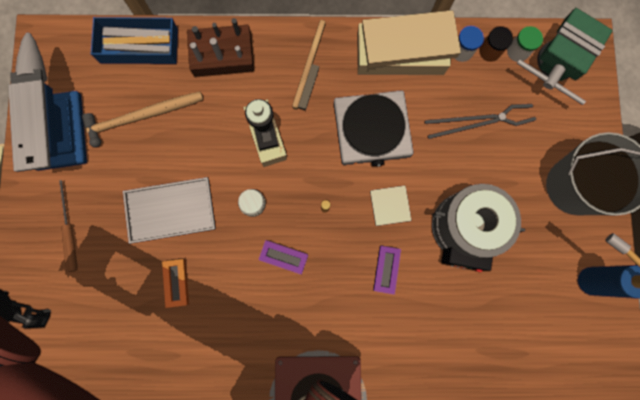

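View pics/side0.png

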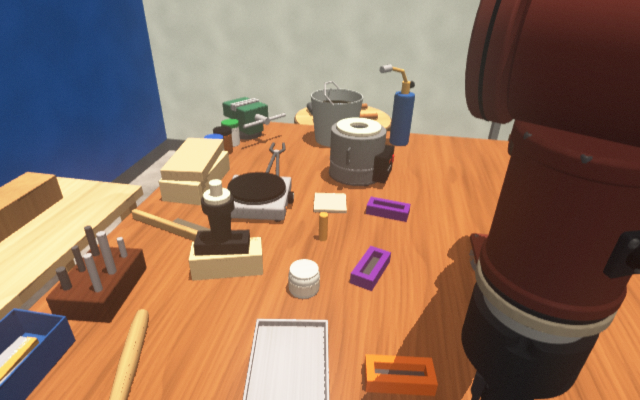

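The top view shows the stack at about (265,130), bar (325,205), tile (391,205), hotplate (373,125), furnace well (486,220) and tray (169,210). There is a jar at (251,202), and the orange and purple moulds are decoys. The side view confirms the stack order: brick, mould, crucible, cover.

```bash
python3 - <<'E'
from h import *
def load(n): 
    d=np.load(n+"0.npz");return d,cloud(d)
d,W=load("top"); e,S=load("side")
def sel(W,f,lo,hi,box):
    u0,v0,u1,v1=box;m=np.zeros(W.shape[:2],bool);m[v0:v1,u0:u1]=1
    with np.errstate(invalid='ignore'): m&=(W[...,2]>lo)&(W[...,2]<hi)
    return W[m]
def rep(n,P,circ=False):
    if len(P)<4: print(n,len(P));return
    (c,s,a)=cv2.minAreaRect(P[:,:2].astype(np.float32));cc,rr=cv2.minEnclosingCircle(P[:,:2].astype(np.float32))
    print(n,len(P),"rect",np.round(c,1),np.round(s,1),round(a,1),"circ",np.round(cc,1),round(rr,1),"z",np.round(np.nanmedian(P[:,2]),1))
T=lambda n,lo,hi,b:rep("T "+n,sel(W,d,lo,hi,b))
Sd=lambda n,lo,hi,b:rep("S "+n,sel(S,e,lo,hi,b))
T("table",-20,8,(430,290,560,380))
st=(235,85,300,175)
T("brick",45,62,st);T("mould",78,92,st);T("collar",170,186,st);T("disc",184,194,st);T("knob",205,230,st)
T("bar",50,90,(310,190,340,220))
T("tile",7,18,(365,180,415,230))
T("plate",58,72,(328,85,420,168))
T("house",40,54,(328,85,420,168))
T("furn ring",160,182,(430,175,530,280))
T("tray",10,25,(115,170,225,250))
T("jar",25,90,(235,185,270,220))
ss=(175,170,275,285)
Sd("knob",205,230,ss);Sd("collar",160,186,ss);Sd("bar",62,80,(310,205,335,245));Sd("plate",60,70,(210,165,300,225));Sd("tile",8,16,(305,185,355,220));Sd("ring",165,178,(320,110,395,160));Sd("brick",50,60,ss);Sd("mould",80,88,ss)
# furnace well: depth below rim
P=sel(W,d,20,150,(470,205,500,236));rep("well",P)
E
python3 - <<'E'
import cv2
a=cv2.imread('pics/top0.png');cv2.imwrite('pics/c1.png',cv2.resize(a[80:280,230:530],None,fx=2.6,fy=2.6))
E
```

```text
T table 11656 rect [ 153.1 -439.2] [330.7 213.2] 89.6 circ [ 152.3 -439.2] 195.7 z -0.5
T brick 465 rect [649.2 129.6] [151.   63.7] 18.3 circ [649.7 129.8] 80.2 z 56.5
T mould 293 rect [630.2 124.2] [59.2 49.6] 14.2 circ [630.9 123.5] 37.3 z 84.2
T collar 224 rect [655.2 131.2] [63.5 60.6] 0.4 circ [655.2 131.9] 32.3 z 179.5
T disc 296 rect [655.2 131.7] [52.2 50.5] 60.2 circ [652.9 131.4] 29.0 z 189.6
T knob 108 rect [656.1 130.9] [24.3 21.8] 0.8 circ [655.6 132.4] 13.4 z 214.3
T bar 71 rect [463.5 -20. ] [21.4 19.3] 0.1 circ [463.4 -20.4] 10.9 z 71.1
T tile 1225 rect [ 475.7 -182.3] [109. 101.] 2.4 circ [ 469.6 -178. ] 66.1 z 11.5
T plate 2959 rect [ 665.5 -141.7] [153.6 154.1] 77.7 circ [ 665.  -141.4] 78.9 z 64.5
T house 1660 rect [ 658.3 -142.7] [186.6 180.3] 7.2 circ [ 665.  -141.2] 120.0 z 47.2
T furn ring 2932 rect [ 416.1 -370.1] [159.8 161.4] 54.5 circ [ 416.  -369.9] 81.9 z 170.8
T tray 574 rect [458.  367.7] [132.5 214.1] 9.6 circ [457.2 367.4] 123.3 z 16.8
T jar 555 rect [472.7 159.5] [60.1 62.6] 52.8 circ [473.5 160.7] 32.2 z 53.3
S knob 118 rect [655.  134.6] [24.4 23.9] 49.2 circ [655.  133.7] 13.6 z 214.7
S collar 445 rect [650.1 142.9] [63.5 46.6] 29.4 circ [654.2 135.7] 31.8 z 175.7
S bar 65 rect [463.4 -17.8] [19.1 22.1] 9.5 circ [464.6 -17.6] 12.6 z 70.3
S plate 1314 rect [ 697.7 -173.4] [152.1 251.7] 42.3 circ [ 712.6 -160.6] 130.7 z 64.6
S tile 564 rect [ 467.  -209.5] [161.3 102. ] 86.6 circ [ 458.2 -208.6] 89.3 z 11.5
S ring 562 rect [ 416.7 -366.5] [127.4 131. ] 3.0 circ [ 415.6 -366.3] 67.8 z 171.6
S brick 970 rect [704.5 -35.3] [234.  439.6] 31.0 circ [706.5 -33.1] 220.6 z 56.0
S mould 643 rect [735.    8.9] [118.  376.6] 32.4 circ [740.7  12.3] 194.9 z 84.3
well 392 rect [ 422.3 -387.9] [53.2 23.9] 20.3 circ [ 418.5 -377.5] 26.6 z 97.3
```

View pics/c1.png

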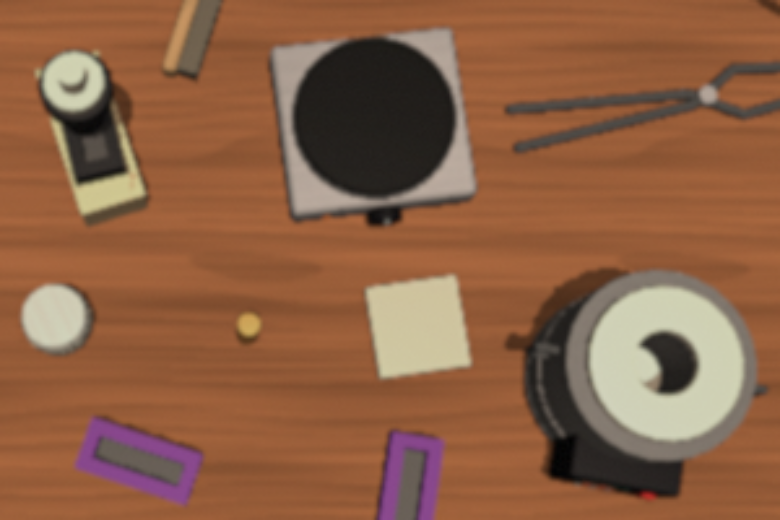

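The crop shows the cover knob on top of the collar at one end of the brick, with the mould trough visible. The measured sizes match the spec. I'll move to above the knob now.

```bash
python3 -m handwheel '50 -50 10 -0.15 0; 95 -100 20 -0.3 0; 140 -150 30 -0.45 0; 180 -192 40 -0.6 0; 220 -235 40 -0.75 0; 260 -277 40 -0.9 0; 300 -320 40 -1.05 0; 320 -342 40 -1.18 0' 40; python3 -m handwheel '30 -33 0 0 0; 60 -65 0 0 0; 90 -96 0 0 0; 97 -103 0 0 0; 97 -103 0 0 0; 97 -103 0 0 0; 97 -103 0 0 0; 97 -103 0 0 0'; python3 - <<'E'
from h import *
s=r.read_state();print(s["eef_pos"],s["eef_rot"],s["joint_pos"])
c=capture("wrist");cv2.imwrite("pics/w1.png",c["frame"]);print(c["T_tool_cam"],c["camera_matrix"])
E
```

```text
clock: 1.1
eef_pos: [559.6, 233.0, 270.7]
eef_rot: [-3.141, 0.001, 1.564]
ft_force: [-0.8, 0.1, -0.6]
width: 1.0
gripper_force: 0.0
clock: 2.1
eef_pos: [654.7, 133.7, 271.6]
eef_rot: [3.141, -0.0, 1.572]
ft_force: [-0.3, 0.4, 0.6]
width: 0.998
gripper_force: 0.0
[654.69532783 133.7204563  271.60800529] [ 3.14127192e+00 -9.09904553e-05  1.57199302e+00] [8.35445084e-02 3.01370508e-01 1.35430049e+00 6.45343763e-05
 1.48559453e+00 8.23423477e-02]
[[ 8.08919289e-04 -9.44929698e-01 -3.27272380e-01  8.49148378e+01]
 [ 9.99999432e-01  9.91462671e-04 -3.90939478e-04  1.85262746e-01]
 [ 6.93888671e-04 -3.27271878e-01  9.44929964e-01 -1.42903687e+02]
 [ 0.00000000e+00  0.00000000e+00  0.00000000e+00  1.00000000e+00]] [[309.70691629   0.         315.5872823 ]
 [  0.         309.70691629 201.65492578]
 [  0.           0.           1.        ]]
```

View pics/w1.png

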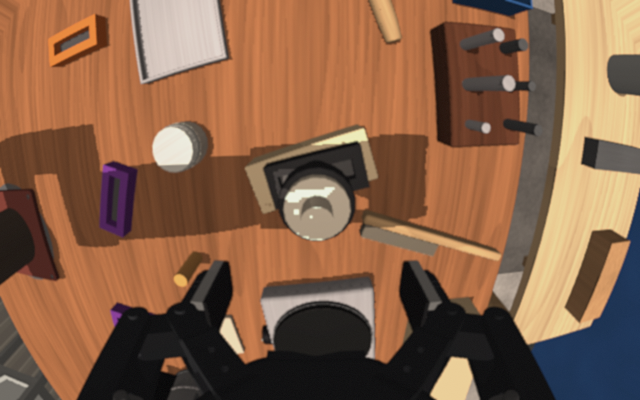

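The wrist view shows the stack ahead, knob at (315,212), midway between the fingers at (215,270) and (418,270). I'll check its position with wrist depth.

```bash
cat >> h.py <<'E'
from scipy.spatial.transform import Rotation
def wcloud():
    s=r.read_state();c=capture("wrist");K=c["camera_matrix"];Z=c["range_z"];v,u=np.indices(Z.shape)
    x=(u-K[0,2])/K[0,0];y=(v-K[1,2])/K[1,1];th=np.hypot(x,y);k=np.tan(th)/np.maximum(th,1e-9)
    P=np.stack([x*k*Z,y*k*Z,Z],-1);P[(Z<=0)|(th>1.3)]=np.nan
    T=c["T_tool_cam"];P=P@T[:3,:3].T+T[:3,3]
    return P@Rotation.from_euler('xyz',s["eef_rot"]).as_matrix().T+s["eef_pos"],c["frame"],s
def near(W,x,y,rad,lo,hi):
    with np.errstate(invalid='ignore'): m=(np.hypot(W[...,0]-x,W[...,1]-y)<rad)&(W[...,2]>lo)&(W[...,2]<hi)
    return W[m]
def rep(n,P):
    if len(P)<4: print(n,len(P));return
    f=P[:,:2].astype(np.float32);c,s,a=cv2.minAreaRect(f);cc,rr=cv2.minEnclosingCircle(f)
    print(n,len(P),"rect",np.round(c,1),np.round(s,1),round(a,1),"circ",np.round(cc,1),round(rr,1),"z",np.round(np.median(P[:,2]),1))
E
python3 - <<'E'
from h import *
W,f,s=wcloud()
rep("knob",near(W,655,133,30,211,222));rep("disc",near(W,655,133,60,186,194));rep("collar",near(W,655,133,60,160,184))
rep("mould",near(W,655,133,80,82,88));rep("brick",near(W,655,133,120,54,60));rep("bar",near(W,463,-19,30,60,80))
E
```

```text
knob 921 rect [655.8 134.9] [23.3 24.4] 46.7 circ [655.4 134.6] 12.3 z 216.4
disc 2168 rect [655.3 134.8] [51.  51.8] 3.5 circ [655.3 134.7] 26.3 z 190.4
collar 1436 rect [655.2 134.6] [63.  63.4] 6.3 circ [655.5 134.7] 32.1 z 180.1
mould 1831 rect [655.4 133.2] [110.8  51.2] 14.3 circ [655.4 133.7] 60.3 z 85.4
brick 2031 rect [649.6 132.7] [150.7  65.5] 18.5 circ [649.5 132.8] 79.9 z 57.3
bar 206 rect [463.8 -17.2] [21.4 20.8] 77.5 circ [463.3 -17.1] 11.2 z 72.2
```

```bash
python3 -m handwheel '0.5 2 -40 0 0.3; 0.5 2 -65 0 0.3; 0.5 2 -77 0 0.4; 0.5 2 -77 0 0.4; 0.5 2 -77 0 1; 0.5 2 -77 0 1; 0.5 2 -77 0 1; 0.5 2 -77 0 1' 40; python3 -m handwheel '0 0 0 0 1; 0 0 0 0 1; 0 0 5 0 1; 0 0 15 0 1; 0 0 40 0 1; 0 0 40 0 1; 0 0 40 0 1; 0 0 40 0 1'
```

```text
clock: 3.2
eef_pos: [656.5, 134.9, 196.3]
eef_rot: [3.139, -0.0, 1.571]
ft_force: [-1.5, -0.5, 6.3]
width: 0.265
gripper_force: 39.6
clock: 4.2
eef_pos: [654.9, 134.8, 232.8]
eef_rot: [-3.139, 0.0, 1.571]
ft_force: [-0.1, 0.1, -1.0]
width: 0.26
gripper_force: 39.2
```

```bash
python3 -m handwheel '-20 -40 0 0 1; -45 -85 0 0 1; -70 -130 0 0 1; -100 -175 0 0 1; -125 -220 0 0 1; -155 -265 -20 0 1; -180 -310 -40 0 1; -185 -314 -60 0 1'; python3 -m handwheel '0 0 -50 0 1; 0 0 -90 0 1; 0 0 -120 0 1; 0 0 -132 0 1; 0 0 -137 0 1; 0 0 -140 0 1; 0 0 -140 0 1; 0 0 -140 0 1'
```

```text
clock: 5.2
eef_pos: [468.7, -181.6, 173.1]
eef_rot: [-3.141, 0.0, 1.567]
ft_force: [0.2, 0.7, -0.4]
width: 0.266
gripper_force: 39.4
clock: 6.2
eef_pos: [471.2, -179.5, 35.2]
eef_rot: [3.14, 0.001, 1.571]
ft_force: [-1.0, -0.1, -0.0]
width: 0.265
gripper_force: 39.4
```

```bash
python3 -m handwheel '0 0 -1 0 1; 0 0 -2 0 1; 0 0 -2 0 1; 0 0 -2 0 0; 0 0 -2 0 0; 0 0 -2 0 0; 0 0 30 0 0; 0 0 90 0 0'; python3 -m handwheel '20 30 60 0 0; 45 80 100 0 0; 70 130 130 0 0; 100 180 140 0 0; 130 230 140 0 0; 160 275 140 0 0; 184 312 140 0 0; 184.5 314.5 140 0 0'; python3 - <<'E'
from h import *
W,f,s=wcloud();print(s["eef_pos"])
rep("collar",near(W,655,134,60,170,184));rep("mould",near(W,655,133,80,82,88));rep("cover",near(W,470,-180,50,22,32));rep("coverknob",near(W,470,-180,50,48,60))
rep("plate",near(W,665,-140,120,62,68))
cv2.imwrite("pics/w2.png",f)
E
```

```text
clock: 7.2
eef_pos: [468.3, -177.9, 122.5]
eef_rot: [-3.136, -0.003, 1.571]
ft_force: [0.4, -0.1, -1.0]
width: 1.001
gripper_force: 0.0
clock: 8.2
eef_pos: [655.5, 138.2, 262.8]
eef_rot: [-3.14, -0.0, 1.574]
ft_force: [-0.6, -0.4, -0.3]
width: 0.999
gripper_force: 0.0
[655.4778844  138.19633463 262.80448401]
collar 3185 rect [655.4 134.4] [62.5 63.4] 2.8 circ [655.6 134.6] 32.2 z 180.2
mould 1940 rect [655.4 133.6] [110.9  50.7] 13.8 circ [655.6 133.2] 60.3 z 85.4
cover 0
coverknob 0
plate 3135 rect [ 671.2 -105.9] [ 87.3 153.9] 80.5 circ [ 666. -137.] 77.0 z 65.9
```

View pics/w2.png

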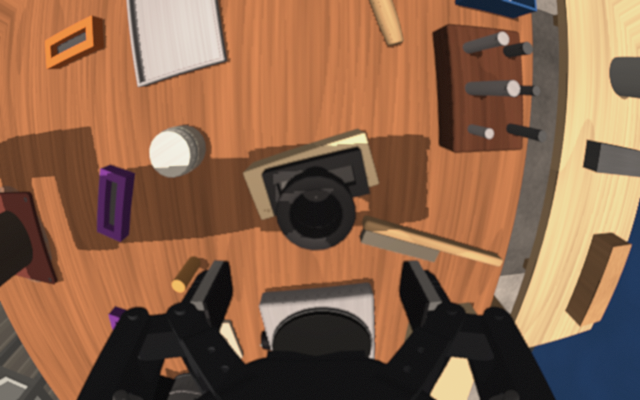

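The crucible is open and undisturbed, mouth at about (315,210). Next I'll grip the collar.

```bash
python3 -m handwheel '0.4 -0.9 -40 0 0; 0.4 -0.9 -75 0 0; 0.4 -0.9 -98 0 0; 0.4 -0.9 -106 0 0; 0.4 -0.9 -106 0 0; 0.4 -0.9 -106 0 0; 0.4 -0.9 -106 0 1; 0.4 -0.9 -106 0 1' 50; python3 -m handwheel '0 0 0 0 1; 0 0 0 0 1; 0 0 0 0 1; 0 0 5 0 1; 0 0 20 0 1; 0 0 50 0 1; 0 0 90 0 1; 0 0 130 0 1'
```

```text
clock: 9.25
eef_pos: [656.4, 134.6, 160.2]
eef_rot: [3.139, -0.0, 1.571]
ft_force: [-1.2, 0.7, 5.7]
width: 0.724
gripper_force: 55.2
clock: 10.25
eef_pos: [655.2, 134.5, 290.0]
eef_rot: [-3.141, 0.0, 1.571]
ft_force: [-0.0, 0.2, -1.6]
width: 0.72
gripper_force: 54.8
```

```bash
python3 -m handwheel '-8 -20 0 0 1; -25 -55 0 0 1; -48 -100 0 0 1; -70 -148 0 0 1; -93 -196 0 0 1; -116 -244 0 0 1; -138 -290 0 0 1; -160 -336 0 0 1'; python3 -m handwheel '-20 -43 0 0 1; -40 -83 0 0 1; -60 -125 0 0 1; -72 -152 0 0 1; -79 -165 0 0 1; -79.5 -165.5 0 0 1; -79.5 -165.5 0 0 1; -79.5 -165.5 0 0 1'; python3 - <<'E'
from h import *
W,f,s=wcloud();print(s["eef_pos"])
P=near(W,416,-367,75,169,178);rep("ring",P)
from scipy.optimize import least_squares
with np.errstate(invalid='ignore'): m=((W[...,2]>169)&(W[...,2]<178)).astype(np.uint8)
d=np.hypot(P[:,0]-416,P[:,1]+367);print(np.percentile(d,[1,5,95,99]))
a=np.arctan2(P[:,1]+367,P[:,0]-416)
for lab,lo in(("outer",1),("inner",0)):
    E=[]
    for b in np.arange(-np.pi,np.pi,.1):
        q=P[(a>=b)&(a<b+.1)];dd=d[(a>=b)&(a<b+.1)]
        if len(q)>5:E.append(q[dd.argmax() if lo else dd.argmin()])
    E=np.array(E);s=least_squares(lambda p:np.hypot(E[:,0]-p[0],E[:,1]-p[1])-p[2],[416,-367,50],loss='soft_l1');print(lab,len(E),s.x)
rep("collar",near(W,416,-367,45,300,325))
c=capture("top");W2=cloud(c);P=near(W2,416,-369,85,160,182);rep("t",P);rep("tcollar",near(W2,416,-369,45,300,325))
cv2.imwrite("pics/w3.png",f)
E
```

```text
clock: 11.25
eef_pos: [493.3, -203.0, 287.0]
eef_rot: [-3.14, -0.001, 1.57]
ft_force: [0.2, -1.2, -1.6]
width: 0.721
gripper_force: 55.0
clock: 12.25
eef_pos: [416.5, -366.0, 288.3]
eef_rot: [3.141, -0.0, 1.572]
ft_force: [0.2, -0.4, -1.3]
width: 0.722
gripper_force: 55.0
[ 416.53561848 -366.01075952  288.32509257]
ring 9481 rect [ 415.7 -355.6] [131.4 106. ] 0.9 circ [ 415.8 -367.7] 66.0 z 172.4
[27.59677528 30.03456153 63.67894301 64.93823237]
outer 46 [ 415.82579602 -367.9296164    65.55679941]
inner 46 [ 415.93254899 -368.39296136   27.77306819]
collar 10015 rect [ 413.2 -363. ] [63.7 72.1] 53.9 circ [ 416.1 -358.8] 44.1 z 308.4
t 1233 rect [ 446.5 -336. ] [ 70.4 155.4] 47.3 circ [ 428.4 -355.7] 77.9 z 170.6
tcollar 99 rect [ 439.2 -352.5] [11.1 45.8] 53.9 circ [ 441.  -350.1] 22.9 z 308.0
```

View pics/w3.png

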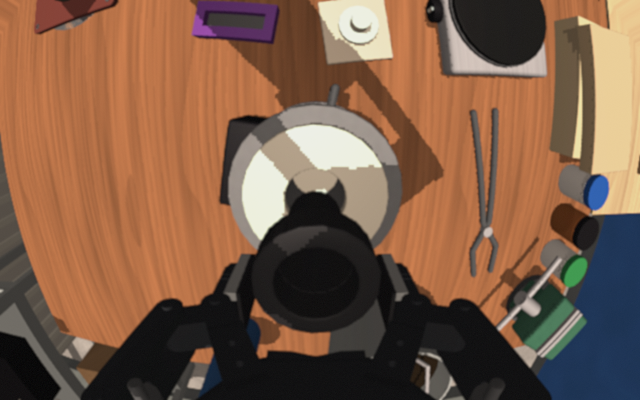

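The cover stands upright on the tile at (357,22). The crucible hangs upright over the furnace, and the well is at (415.9,-368.0). I'll lower it.

```bash
python3 -m handwheel '0 -1 -25 0 1; 0 -1 -45 0 1; 0 -1 -60 0 1; 0 -1 -75 0 1; 0 -1 -90 0 1; 0 -1 -100 0 1; 0 -1 -106 0 1; 0 -1 -109 0 1'; python3 -m handwheel '0 0 -1 0 1; 0 0 -2 0 1; 0 0 -3 0 1; 0 0 -4 0 1; 0 0 -4 0 1; 0 0 -4 0 1; 0 0 -4 0 1; 0 0 -4 0 1'
```

```text
clock: 13.35
eef_pos: [416.0, -368.1, 179.2]
eef_rot: [3.142, 0.0, 1.571]
ft_force: [0.3, 0.2, -1.8]
width: 0.726
gripper_force: 55.0
clock: 14.35
eef_pos: [416.1, -368.2, 176.3]
eef_rot: [3.141, 0.001, 1.571]
ft_force: [-2.5, 2.2, 5.4]
width: 0.72
gripper_force: 55.6
```

```bash
python3 -m handwheel '0 0 0 0 0.2; 0 0 0 0 0; 0 0 0 0 0; 0 0 0 0 0; 0 0 15 0 0; 0 0 50 0 0; 0 0 90 0 0; 0 0 110 0 0'; python3 - <<'E'
from h import *
W,f,s=wcloud();print(s["eef_pos"])
P=near(W,416,-368,40,190,205);rep("collar",P);A=np.c_[P[:,:2]-P[:,:2].mean(0),np.ones(len(P))];print(np.linalg.lstsq(A,P[:,2],rcond=None)[0])
rep("bar",near(W,463,-17,30,60,80));rep("coverknob",near(W,470,-180,50,48,60));rep("coverdisc",near(W,470,-180,50,24,33))
E
```

```text
clock: 15.35
eef_pos: [416.8, -368.9, 289.1]
eef_rot: [3.138, 0.004, 1.571]
ft_force: [0.7, -0.4, -0.7]
width: 1.0
gripper_force: 0.0
[ 416.78515653 -368.91436971  289.08704529]
collar 2830 rect [ 416.3 -367.9] [62.8 63.3] 6.6 circ [ 416.1 -368.3] 32.3 z 196.3
[-8.69734998e-04 -3.45016167e-03  1.96032314e+02]
bar 0
coverknob 303 rect [ 470.4 -180.3] [24.3 23.6] 5.6 circ [ 470.9 -180.2] 12.7 z 54.0
coverdisc 804 rect [ 470.9 -180. ] [50.6 50.9] 3.5 circ [ 471.  -180.6] 26.2 z 28.1
```

Crucible is seated level: top at 196 mm, centre (416.1,-368.1). Now the bar.

```bash
python3 -m handwheel '5 45 0 0 0; 12 90 0 0 0; 18 138 0 0 0; 25 187 -20 0 0; 32 236 -45 0 0; 39 285 -70 0 0; 46 330 -95 0 0; 47.5 350 -115 0 0'; python3 -m handwheel '0 0.8 -20 0 0.3; 0 0.8 -30 0 0.3; 0 0.8 -30 0 0.3; 0 0.8 -30 0 0.3; 0 0.8 -30 0 0.3; 0 0.8 -30 0 0.3; 0 0.8 -30 0 0.3; 0 0.8 -30 0 0.3' 60;  python3 - <<'E'
from h import *
W,f,s=wcloud();print(s["eef_pos"])
rep("bar",near(W,463,-17,30,60,80))
rep("hot",near(W,665,-139,120,62,68))
E
```

```text
clock: 16.4
eef_pos: [462.5, -15.6, 168.3]
eef_rot: [-3.14, -0.001, 1.573]
ft_force: [0.2, -0.3, -0.1]
width: 0.998
gripper_force: 0.0
clock: 17.4
eef_pos: [463.5, -17.3, 140.4]
eef_rot: [3.141, 0.0, 1.571]
ft_force: [-0.2, 0.3, 0.7]
width: 0.7
gripper_force: 0.0
[463.54106777 -17.27410188 140.40804049]
bar 745 rect [462.9 -17.2] [21.5 21.3] 60.3 circ [462.9 -17.3] 11.1 z 72.2
hot 5955 rect [ 684.4 -116.4] [ 95.9 155.9] 48.7 circ [ 665.8 -138.6] 78.7 z 65.5
```

```bash
python3 -m handwheel '-0.5 0 -40 0 0.3; -0.5 0 -68 0 0.3; -0.5 0 -77 0 0.3; -0.5 0 -79.3 0 0.3; -0.5 0 -79.3 0 0.3; -0.5 0 -79.3 0 1; -0.5 0 -79.3 0 1; -0.5 0 -79.3 0 1' 60; python3 -m handwheel '0 0 0 0 1; 0 0 0 0 1; 0 0 0 0 1; 0 0 4 0 1; 0 0 10 0 1; 0 0 30 0 1; 0 0 80 0 1; 0 0 135 0 1';  python3 - <<'E'
from h import *
W,f,s=wcloud();print(s["eef_pos"])
cv2.imwrite("pics/w4.png",cv2.resize(f[150:350,160:480],None,fx=2,fy=2))
E
```

```text
clock: 18.45
eef_pos: [463.6, -17.4, 62.0]
eef_rot: [3.14, 0.0, 1.571]
ft_force: [-1.7, 0.3, 5.8]
width: 0.222
gripper_force: 58.5
clock: 19.45
eef_pos: [461.8, -17.0, 196.5]
eef_rot: [-3.139, -0.001, 1.571]
ft_force: [1.0, -0.9, -2.5]
width: 0.222
gripper_force: 59.1
[461.83809327 -16.99487522 196.4787771 ]
```

View pics/w4.png

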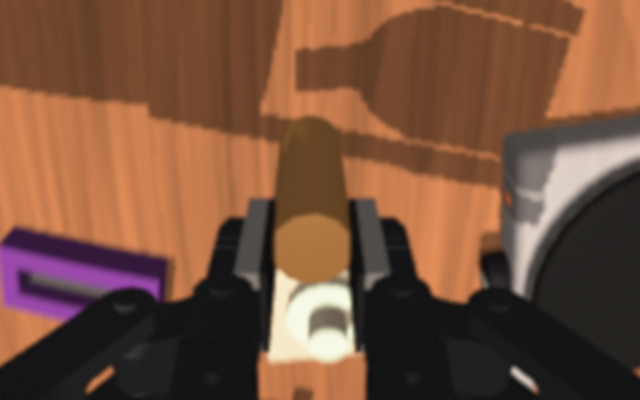

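The bar is held straight, top at (312,245) in the crop and foot at (310,125). I'll carry it to the crucible.

```bash
python3 -m handwheel '-3 -20 40 0 1; -9 -60 70 0 1; -15 -105 84 0 1; -21 -150 84 0 1; -27 -195 84 0 1; -33 -240 84 0 1; -39 -285 84 0 1; -44 -325 84 0 1'; python3 -m handwheel '-2 -18 0 0 1; -2.9 -25 0 0 1; -2.9 -25.9 0 0 1; -2.9 -25.9 0 0 1; -2.9 -25.9 0 0 1; -2.9 -25.9 0 0 1; -2.9 -25.9 0 0 1; -2.9 -25.9 0 0 1';  python3 - <<'E'
from h import *
W,f,s=wcloud();print(s["eef_pos"])
rep("bartop",near(W,416,-368,13,282,305));rep("collar",near(W,416,-368,40,193,199))
E
python3 -m handwheel '0 0 -20 0 1; 0 0 -35 0 1; 0 0 -50 0 1; 0 0 -60 0 1; 0 0 -70 0 1; 0 0 -76 0 1; 0 0 -80 0 1; 0 0 -80 0 1'
```

```text
clock: 20.5
eef_pos: [418.3, -343.7, 279.5]
eef_rot: [-3.141, -0.0, 1.57]
ft_force: [0.6, 0.2, -2.2]
width: 0.215
gripper_force: 59.5
clock: 21.5
eef_pos: [416.1, -368.1, 280.1]
eef_rot: [3.142, 0.0, 1.571]
ft_force: [0.2, 1.2, -3.0]
width: 0.218
gripper_force: 59.4
[ 416.1028566  -368.05929809  280.05867145]
bartop 1504 rect [ 416.4 -367.9] [22.4 19.2] 89.6 circ [ 416.1 -367.9] 12.9 z 290.3
collar 2384 rect [ 416.3 -365.9] [58.9 62.8] 85.7 circ [ 416.2 -368. ] 32.0 z 196.3
clock: 22.55
eef_pos: [416.1, -368.1, 200.0]
eef_rot: [-3.142, -0.0, 1.571]
ft_force: [-0.8, 0.1, -2.8]
width: 0.22
gripper_force: 59.5
```

```bash
python3 -m handwheel '0 0 -1 0 1; 0 0 -1.5 0 1; 0 0 -1.5 0 0; 0 0 -1.5 0 0; 0 0 -1.5 0 0; 0 0 -1 0 0; 0 0 40 0 0; 0 0 70 0 0';  python3 - <<'E'
from h import *
W,f,s=wcloud();print(s["eef_pos"])
rep("bartop",near(W,416,-368,18,170,205));rep("collar",near(W,416,-368,40,193,199))
cv2.imwrite("pics/w5.png",cv2.resize(f[150:350,160:480],None,fx=2,fy=2))
E
```

```text
clock: 23.55
eef_pos: [416.2, -368.3, 271.4]
eef_rot: [3.141, 0.001, 1.571]
ft_force: [-0.0, 0.0, 0.6]
width: 0.999
gripper_force: 0.0
[ 416.19684691 -368.26601754  271.41838009]
bartop 696 rect [ 415.6 -368.1] [21.7 21.3] 64.3 circ [ 415.6 -368.1] 11.4 z 187.2
collar 3077 rect [ 416.1 -368.3] [62.8 63.6] 19.9 circ [ 415.8 -368.4] 32.3 z 196.3
```

View pics/w5.png

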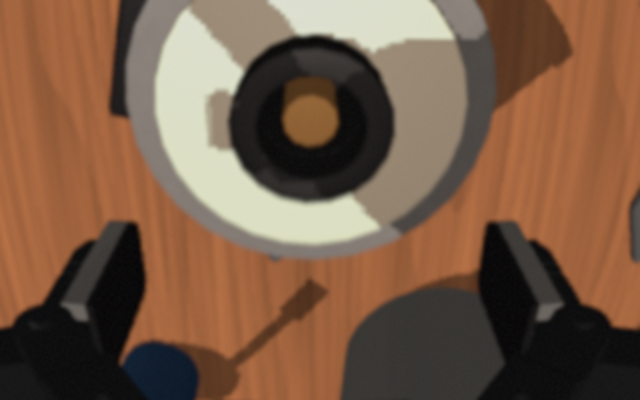

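The bar stands in the crucible at (310,118), top at 187 mm as expected. Next I'll fetch the cover.

```bash
python3 -m handwheel '10 40 0 0 0; 24 85 0 0 0; 38 130 -20 0 0; 50 170 -50 0 0; 54.6 187.8 -90 0 0; 54.6 187.8 -140 0 0.3; 54.6 187.8 -170 0 0.3; 54.6 187.8 -180 0 0.3' 40; python3 -m handwheel '0 0 -30 0 0.3; 0 0 -48 0 0.3; 0 0 -57 0 0.3; 0 0 -57 0 0.3; 0 0 -57 0 1; 0 0 -57 0 1; 0 0 -57 0 1; 0 0 -57 0 1'; python3 -m handwheel '0 0 0 0 1; 0 0 5 0 1; 0 0 40 0 1; 0 0 90 0 1; 0 0 150 0 1; 0 0 210 0 1; 0 0 230 0 1; 0 0 230 0 1'
```

```text
clock: 24.6
eef_pos: [469.2, -179.4, 87.8]
eef_rot: [-3.138, -0.002, 1.571]
ft_force: [0.2, 0.9, -0.3]
width: 0.701
gripper_force: 0.0
clock: 25.6
eef_pos: [471.4, -180.8, 34.0]
eef_rot: [3.14, 0.001, 1.571]
ft_force: [0.2, 0.3, 5.7]
width: 0.264
gripper_force: 39.2
clock: 26.6
eef_pos: [471.6, -180.8, 265.1]
eef_rot: [3.138, 0.002, 1.571]
ft_force: [0.2, 0.2, -1.5]
width: 0.265
gripper_force: 39.3
```

```bash
python3 -m handwheel '-8 -30 0 0 1; -20 -70 0 0 1; -32 -112 0 0 1; -44 -152 0 0 1; -52 -180 0 0 1; -54.7 -187.9 0 0 1; -54.7 -187.9 0 0 1; -54.7 -187.9 0 0 1'; python3 -m handwheel '0 0 -20 0 1; 0 0 -35 0 1; 0 0 -42 0 1; 0 0 -46 0 1; 0 0 -49 0 1; 0 0 -51 0 1; 0 0 -52 0 1; 0 0 -52 0 1'
```

```text
clock: 27.6
eef_pos: [416.2, -367.1, 262.3]
eef_rot: [-3.141, -0.001, 1.572]
ft_force: [-0.2, 0.9, -1.0]
width: 0.259
gripper_force: 39.3
clock: 28.6
eef_pos: [416.1, -368.5, 212.1]
eef_rot: [3.141, 0.001, 1.571]
ft_force: [-1.5, 2.1, 5.7]
width: 0.264
gripper_force: 39.7
```

Contact is felt at the seating height. I'll release and check.

```bash
python3 -m handwheel '0 0 0 0 1; 0 0 0 0 0; 0 0 0 0 0; 0 0 0 0 0; 0 0 20 0 0; 0 0 60 0 0; 0 0 90 0 0; 0 0 90 0 0';  python3 - <<'E'
from h import *
W,f,s=wcloud();print(s["eef_pos"])
rep("knob",near(W,416,-368,30,225,240));P=near(W,416,-368,40,202,210);rep("disc",P);rep("collar",near(W,416,-368,40,190,199))
A=np.c_[P[:,:2]-P[:,:2].mean(0),np.ones(len(P))];print(np.linalg.lstsq(A,P[:,2],rcond=None)[0])
E
```

```text
clock: 29.6
eef_pos: [417.2, -369.7, 305.9]
eef_rot: [3.137, 0.006, 1.571]
ft_force: [0.5, -0.9, -0.4]
width: 1.0
gripper_force: 0.0
[ 417.24716428 -369.68368045  305.90038081]
knob 814 rect [ 416.2 -367.9] [23.3 24.3] 0.7 circ [ 416.1 -367.7] 12.4 z 232.4
disc 1937 rect [ 416.2 -367.8] [51.5 51.7] 30.2 circ [ 416.2 -367.8] 26.3 z 206.4
collar 1082 rect [ 415.7 -367.9] [62.1 63.1] 1.5 circ [ 416.2 -368.4] 32.2 z 196.2
[-3.46514994e-03 -8.68996755e-03  2.06420134e+02]
```

Cover seated level. Next is the mould.

```bash
python3 -m handwheel '10 25 0 -0.15 0; 28 60 0 -0.32 0; 50 105 0 -0.49 0; 72 151 0 -0.66 0; 94 197 0 -0.83 0; 116 243 -20 -1.0 0; 138 289 -40 -1.17 0; 160 335 -60 -1.326 0'; python3 -m handwheel '20 45 -30 0 0; 42 90 -60 0 0; 62 133 -85 0 0; 75 158 -95 0 0; 79.4 166.6 -95 0 0; 79.4 166.6 -95 0 0; 79.4 166.6 -95 0 0; 79.4 166.6 -95 0 0'; python3 - <<'E'
from h import *
W,f,s=wcloud();print(s["eef_pos"],s["eef_rot"],s["joint_pos"][5])
rep("mould",near(W,655,133,80,82,88));rep("brick",near(W,650,133,90,54,60))
E
```

```text
clock: 30.65
eef_pos: [575.8, -31.5, 239.3]
eef_rot: [-3.141, 0.002, 0.239]
ft_force: [0.5, -0.1, -0.5]
width: 1.0
gripper_force: 0.0
clock: 31.65
eef_pos: [655.6, 132.2, 146.9]
eef_rot: [3.141, -0.001, 0.243]
ft_force: [-0.4, -0.3, 0.2]
width: 1.0
gripper_force: 0.0
[655.55319136 132.23536953 146.90244835] [ 3.14126390e+00 -1.03680530e-03  2.43476631e-01] 1.4086882856361433
mould 6594 rect [655.5 133.3] [110.   50.8] 14.1 circ [655.4 133.5] 60.3 z 85.4
brick 3191 rect [649.4 132.5] [150.8  64.5] 18.2 circ [649.1 132.8] 81.0 z 57.3
```

```bash
python3 -m handwheel '0 0 -35 0 0; 0 0 -65 0 0; 0 0 -78 0 0; 0 0 -82 0 0; 0 0 -82 0 0; 0 0 -82 0 1; 0 0 -82 0 1; 0 0 -82 0 1' 50; python3 -m handwheel '0 0 0 0 1; 0 0 0 0 1; 0 0 5 0 1; 0 0 20 0 1; 0 0 50 0 1; 0 0 80 0 1; 0 0 80 0 1; 0 0 80 0 1'
```

```text
clock: 32.7
eef_pos: [656.3, 133.5, 65.4]
eef_rot: [3.141, -0.002, 0.245]
ft_force: [-0.9, -0.1, 3.9]
width: 0.572
gripper_force: 54.3
clock: 33.7
eef_pos: [654.6, 133.3, 142.9]
eef_rot: [-3.141, 0.001, 0.245]
ft_force: [-0.3, 0.3, -3.0]
width: 0.568
gripper_force: 53.5
```

```bash
python3 -m handwheel '0 -20 5 0 1; 2 -60 5 0 1; 4 -105 5 0 1; 6 -150 5 0 1; 8 -195 5 0 1; 10 -235 5 0 1; 10 -262 5 0 1; 10 -272 0 0 1'; python3 -m handwheel '0 0 -20 0 1; 0 0 -45 0 1; 0 0 -60 0 1; 0 0 -66 0 1; 0 0 -69 0 1; 0 0 -71 0 1; 0 0 -71.5 0 1; 0 0 -71.5 0 1'
```

```text
clock: 34.7
eef_pos: [664.6, -141.3, 143.1]
eef_rot: [-3.141, 0.001, 0.242]
ft_force: [0.3, 0.2, -2.9]
width: 0.57
gripper_force: 53.4
clock: 35.7
eef_pos: [665.9, -138.7, 73.4]
eef_rot: [3.141, -0.001, 0.245]
ft_force: [-0.5, 0.5, -0.5]
width: 0.573
gripper_force: 53.6
```

```bash
python3 -m handwheel '0 0 -0.7 0 1; 0 0 -0.7 0 1; 0 0 -0.7 0 0; 0 0 -0.7 0 0; 0 0 -0.7 0 0; 0 0 30 0 0; 0 0 75 0 0; 0 0 75 0 0';  python3 - <<'E'
from h import *
W,f,s=wcloud();print(s["eef_pos"])
rep("mould",near(W,665.4,-138.7,80,90,97));P=near(W,665,-139,90,63,68);rep("plate",P)
E
```

```text
clock: 36.7
eef_pos: [668.5, -139.7, 153.0]
eef_rot: [3.137, -0.008, 0.245]
ft_force: [0.3, -0.5, -0.5]
width: 0.997
gripper_force: 0.0
[ 668.53833582 -139.65274027  152.99356352]
mould 6751 rect [ 665.4 -138.5] [111.   50.8] 14.1 circ [ 665.4 -138.1] 60.0 z 93.4
plate 15948 rect [ 665.6 -139.3] [152.9 153.2] 13.3 circ [ 665.7 -139.2] 77.7 z 65.4
```

```bash
python3 -m handwheel '0 20 10 0.02 0; -2 60 10 0.04 0; -4 105 10 0.075 0; -6 150 0 0.075 0; -9 195 -10 0.075 0; -12 240 -20 0.075 0; -16 265 -30 0.075 0; -16.1 271.2 -35 0.075 0'; python3 - <<'E'
from h import *
W,f,s=wcloud();print(s["eef_pos"],s["eef_rot"])
rep("brick",near(W,649,133,90,54,60))
E
python3 -m handwheel '0 0 -10 0 0; 0 0 -35 0 0; 0 0 -65 0 0; 0 0 -82 0 0; 0 0 -84 0 0; 0 0 -84 0 0; 0 0 -84 0 1; 0 0 -84 0 1' 60; python3 -m handwheel '0 0 0 0 1; 0 0 0 0 1; 0 0 0 0 1; 0 0 5 0 1; 0 0 30 0 1; 0 0 60 0 1; 0 0 70 0 1; 0 0 70 0 1'
```

```text
clock: 37.75
eef_pos: [647.3, 135.3, 110.6]
eef_rot: [-3.14, 0.003, 0.324]
ft_force: [-0.1, -0.5, 1.0]
width: 0.999
gripper_force: 0.0
[647.25338232 135.31757926 110.612119  ] [-3.14039596  0.0032679   0.32353771]
brick 17963 rect [649.6 132.5] [150.3  64.9] 18.2 circ [649.9 133.2] 80.8 z 57.4
clock: 38.8
eef_pos: [650.7, 132.6, 30.4]
eef_rot: [3.141, -0.003, 0.32]
ft_force: [-0.5, -1.1, 3.7]
width: 0.739
gripper_force: 68.9
clock: 39.8
eef_pos: [649.3, 132.7, 98.6]
eef_rot: [3.142, -0.001, 0.32]
ft_force: [-0.3, 0.6, -3.5]
width: 0.737
gripper_force: 68.3
```

```bash
python3 -m handwheel '-12 15 10 0.15 1; -35 45 20 0.33 1; -63 79 20 0.51 1; -92 114 20 0.69 1; -121 150 20 0.87 1; -150 186 20 1.05 1; -175 217 20 1.23 1; -188 233 20 1.40 1'; python3 -m handwheel '-3.3 4.4 -10 0.019 1; -3.3 4.4 -20 0.019 1; -3.3 4.4 -20 0.019 1; -3.3 4.4 -20 0.019 1; -3.3 4.4 -20 0.019 1; -3.3 4.4 -20 0.019 1; -3.3 4.4 -20 0.019 1; -3.3 4.4 -20 0.019 1'; python3 - <<'E'
from h import *
W,f,s=wcloud();print(s["eef_pos"],s["eef_rot"],s["joint_pos"][5])
rep("rim",near(W,458,370,140,14,23));rep("brick",near(W,458,370,95,122,132))
rep("floor",near(W,458,370,140,1.8,6))
cv2.imwrite("pics/w6.png",f)
E
```

```text
clock: 40.8
eef_pos: [458.4, 366.4, 116.3]
eef_rot: [-3.138, 0.001, 1.727]
ft_force: [0.9, 0.4, -4.2]
width: 0.737
gripper_force: 68.1
clock: 41.8
eef_pos: [458.0, 370.0, 98.6]
eef_rot: [3.141, -0.0, 1.739]
ft_force: [0.1, -0.0, -3.6]
width: 0.735
gripper_force: 68.0
[458.02494561 370.02259416  98.64284196] [ 3.14138480e+00 -1.20008119e-04  1.73873502e+00] 0.37765599868394645
rim 3744 rect [422.9 365.2] [202.5 210.5] 9.6 circ [446.7 369.8] 128.5 z 18.4
brick 33894 rect [455.6 384.8] [ 90.4 120.9] 10.7 circ [455.6 383.9] 67.7 z 125.6
floor 7437 rect [455.4 385.8] [244.6 273.8] 88.8 circ [457.7 370.6] 139.6 z 3.2
```

View pics/w6.png

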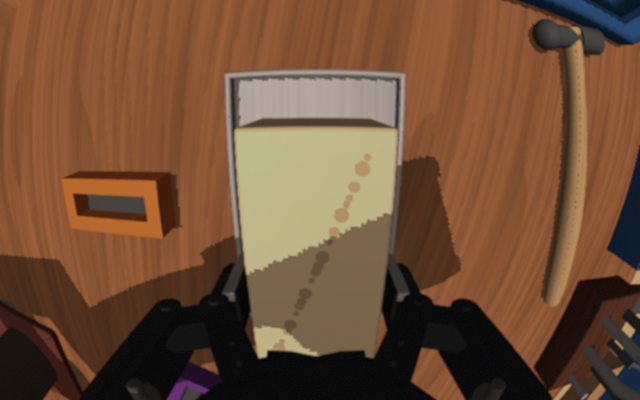

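The brick is aligned and centred between the tray rims (columns 230 and 402). I'll lower it and release.

```bash
python3 -m handwheel '0 0 -20 0 1; 0 0 -40 0 1; 0 0 -55 0 1; 0 0 -62 0 1; 0 0 -65 0 1; 0 0 -66.5 0 1; 0 0 -67 0 1; 0 0 -67 0 1'; python3 -m handwheel '0 0 -0.5 0 1; 0 0 -0.5 0 0; 0 0 -0.5 0 0; 0 0 -0.5 0 0; 0 0 0 0 0; 0 0 40 0 0; 0 0 90 0 0; 0 0 140 0 0'; python3 -m handwheel '0 0 40 0 0; 0 0 60 0 0; 0 0 60 0 0; 0 0 60 0 0; 0 0 60 0 0; 0 0 60 0 0; 0 0 60 0 0; 0 0 60 0 0'; python3 - <<'E'
from h import *
W,f,s=wcloud();print(s["eef_pos"])
rep("rim",near(W,458,370,126,14,23));P=near(W,458,370,95,54,65);rep("brick",P)
A=np.c_[P[:,:2]-P[:,:2].mean(0),np.ones(len(P))];print(np.linalg.lstsq(A,P[:,2],rcond=None)[0])
c=capture("top");V=cloud(c);cv2.imwrite("pics/top1.png",c["frame"])
rep("knob",near(V,416,-370,30,225,240));rep("collar",near(V,416,-370,34,190,199));rep("mould",near(V,665,-141,70,88,97))
E
```

```text
clock: 42.85
eef_pos: [458.6, 370.4, 33.4]
eef_rot: [3.14, -0.001, 1.739]
ft_force: [-2.9, -2.6, 5.7]
width: 0.739
gripper_force: 69.3
clock: 43.85
eef_pos: [457.7, 369.8, 172.6]
eef_rot: [-3.141, 0.0, 1.739]
ft_force: [-0.0, 0.1, -0.9]
width: 1.004
gripper_force: 0.0
clock: 44.85
eef_pos: [458.0, 369.9, 231.3]
eef_rot: [-3.141, 0.0, 1.739]
ft_force: [0.1, 0.6, 0.1]
width: 0.997
gripper_force: 0.0
[457.97343666 369.94508239 231.3419289 ]
rim 2256 rect [428.7 365.1] [191.4 211.6] 9.6 circ [456.5 370. ] 124.5 z 18.4
brick 8174 rect [459.1 369.7] [ 64.5 149.9] 9.6 circ [459. 370.] 80.6 z 60.4
[-1.37970106e-03 -1.54464758e-03  6.04016216e+01]
knob 112 rect [ 417.1 -369.4] [23.2 23.5] 0.2 circ [ 416.3 -370.1] 12.6 z 231.1
collar 206 rect [ 416.3 -371.3] [61.3 62.9] 2.8 circ [ 416.3 -370.9] 32.4 z 195.4
mould 607 rect [ 666.1 -141.1] [111.8  50.8] 14.3 circ [ 665.9 -141.2] 60.1 z 92.5
```

View pics/top1.png

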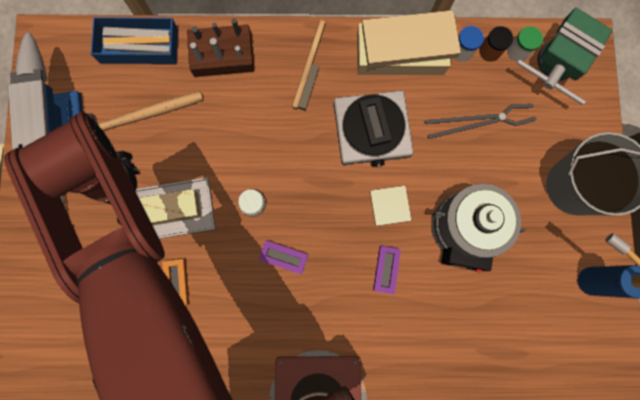

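Everything is in place: mould on the plate at (375,122), covered crucible in the furnace at (488,218), brick in the tray at (170,207).

```bash
python3 -c "
from plant import r
print(r.hand_in())"
```

```text
the job is handed in; nothing more can be done
None
```

I handed the job in at about 45 s of the 138 s limit with everything in place by my last camera measurements: the crucible seated level in the furnace with the bar inside and its cover on, the mould hollow side up in the middle of the hotplate, and the brick flat in the middle of the tray; hand-in returned no verdict.

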